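# Open a combination padlock in its nest and present it by the shackle

### The job

Set the locked padlock, dial up, down into the grey nest with its shackle pointing out of the nest's open front; then turn the dial until its white line meets the red mark and the shackle clicks out a little. With the lock still seated in the nest, pull the shackle fully out, then lift the lock by the shackle and finish holding it by the shackle, still and about 15 cm above the worktop; do not let go, and leave the stopwatch, the brass fitting, the orange stopper and the spanner where they are.

Things in the scene. Friction and masses are not known exactly. Their poses are not given: they have to be found in the camera images.
- lock: Loose padlock, about 0.27 kg, dial up. Aluminium body 60 (x) x 54 (y) x 28 (z) mm, edges rounded; origin at the centre of the body's underside, z up through the dial face. A U shackle sticks out of the -x face; a red mark lies on the top face on the -x side of the dial. Grasp it across its 54 mm width (y), fingers beside x = 0; the dial's bar rises to 49 mm above the origin.
- nest: Grey fixed cradle, base 79 x 86 x 10 mm; origin on the worktop under the pocket's centre, front = -x. Pocket 64 x 58 mm (2 mm free each side of the lock); walls with outward-leaning lips up to 22 mm above the worktop. Each y side is open over the middle 26 mm for a finger. An 18 mm wide stop mid-front goes between the shackle's legs and holds the lock when the shackle is pulled.
- nest_seat (a point): Centre of the pocket's floor, 10 mm above the worktop; same axes as the nest. The origin of the seated lock comes here, the lock's x axis along the nest's x axis, its shackle out over the front (-x).
- dial: Black dial on the lock's top face; origin on its axis, at x = 6, y = 0, z = 28 mm in the lock's frame. Disc 42 mm across, 5 mm thick; on it a grip bar 36 mm long (dial's x), 12 mm thick (y), its top 21 mm above the dial's origin. The white line on bar and rim points to the dial's -x. Its x axis is along the lock's x when dial_turn = 0.
- dial_grip (a point): Centre of the dial's grip bar, 13 mm above the dial's origin, 8 mm below the bar's top; axes as the dial's. Pinch the bar along y.
- dial_turn (a joint): Dial angle in rad, growing clockwise from above (dial's yaw = lock's yaw minus this); 0: white line at the red mark. Starts 0.6 to 1.25 clockwise of the mark: turn it anticlockwise. Turned slowly to within about 0.1 of 0 the shackle springs out, and the dial is then caught there. Friction 0.03 N m.
- shackle: Steel U shackle sliding in the lock; origin in the lock's frame at x = -shackle_slide, y = 0, z = 16 mm; same axes. Two round legs 9 mm thick, 45 mm over their outsides, straight for 28 mm outside the body when shut, then a round bow. With the lock seated the legs' centre line is 26 mm above the worktop. Grip it across both legs (y).
- shackle_grip (a point): Midway between the straight legs, moving with the shackle, 46 mm to -x of its origin (16 mm outside the lock body when shut); axes as the lock's.
- shackle_slide (a joint): How far the shackle is out towards the lock's -x, in m: 0 shut (up to 0.001 of play); it springs to about 0.007 when the dial reaches the mark; 0.022 fully out. Pulling takes about 3 N, and it stays where it is left. While locked it cannot be pulled out.
- stopwatch: Black stopwatch, 61 x 54 x 16 mm, loose bystander; origin at the centre of its underside.
- brass_union: Brass pipe fitting, 22 x 44 x 19 mm, loose bystander; origin at the centre of its underside.
- stopper: Orange stopper, 30 mm across, 29 mm high, loose bystander; origin at the centre of its underside.
- spanner: Steel open-ended spanner, 34 x 169 x 6 mm, loose bystander; origin at the centre of its underside.
Things that resemble listed ones, but are neither listed nor needed, are in the scene too. What is shaped like the lock but turquoise is not meant.

How it is judged:
By the outcome, as a careful person would: the job done as asked, in the order asked, and still so for the second after the job is handed in, while the arm keeps its last pose, push and grip.
It also fails if it takes over 67 s, if anything falls off the work surface, if the arm or the gripper's body presses on something with over 40 N, if the wrist force passes 120 N, or if a joint passes its speed limit or range.

### The arm

A 7-joint arm with a two-finger parallel gripper is mounted at the origin on a cart in front of the work surface, level with it; the furniture and walls round the work are solid. World frame = base frame: x ahead of the robot, y to its left, z up, the work surface at z = 0. Lengths are in mm, angles in rad, forces in N, time in s.
With the tool pointing down it reaches from about 400 to 875 mm from the base axis. Payload 4.4 kg.
Tool frame: the origin (TCP) lies midway between the tips of the shut fingers; the grasp point (between the pads) lies behind it (ctrl.grip_point_offset is the x of the grasp point in the tool frame, in mm); x points along the fingers, z is the direction in which the jaws open and shut, and the axes are right-handed (so a half turn about x gives the same grasp; the last joint's range is limited). The gripper opens to 85 mm and grips with 20 to 120 N. Pads are 22 mm wide; open, the fingers measure 114 mm over their backs; the gripper's body (76 mm by 85 mm) begins 54 mm behind the grasp point. The pads swing forward as they close: fully open they stand 13 mm farther back than shut.
Start: joints at [1.208, 0.628, 0.038, 1.517, -0.027, 0.996, -0.02], TCP at [190.128, -621.586, 231.313] pointing down, gripper open.
Joint ranges: [-3.06, 3.06], [-0.37, 2.12], [-1.25, 1.32], [0.18, 2.47], [-1.1, 4.24], [0.23, 1.98], [-2.94, 2.94]. Speed limits (rad/s): [2.57, 2.57, 3.14, 3.14, 3.14, 3.14, 3.14].

### API

Orientations are given as [roll, pitch, yaw] about the fixed x, y, z axes, in that order (R = Rz(yaw) Ry(pitch) Rx(roll)).
In Python, from cell import status, eyes, ctrl gives the robot as it stands. The module is installed in compiled form; this text tells all that it offers.
- The arm moves only by the tool apply_moves, never from a script. Its argument "targets" is a list of rows, each a list of 3 entries, a list of its own where there are three numbers: the shift along the tool's x, y, z in mm, then the turn about the tool's x in degrees, then the finger opening in mm, from 0 to 85.4. In form: [[[dx, dy, dz], roll, claw], ...]. A call has 1 to 10 rows; each row shifts and turns the pose as measured when the row begins, along the tool's axes as they then stand; what a row does not reach is not made up. A row lasts 1/8 s, in which the tool goes at most 62.5 mm and 10.7 degrees, less where a joint would pass 70% of its speed; a pose out of reach is approached as far as the arm can. A call is refused whole if a number of a shift passes 62.5 or a number of a turn 10.7, either way. A call with a gripper value outside its range is refused whole. The fingers move at their own pace and stop on an object; the grip force is fixed at half the most. Time passes only in rows, so rows that do not move let the fingers close. It gives the time, the measured TCP pose, the force and the opening at its end, in the units of the state.
- status.read_state(): the state, without advancing time (a new reading comes with each control period).
- eyes.get_image(name): name is "scene" or "top" or "wrist"; returns (picture, depth): 384x512x3 uint8, blue, green, red; 384x512 float32, mm along the optical axis (not along the pixel's ray), 0 where there is no reading.
- eyes.camera_params(name): a dict with "fx", "fy", "cx", "cy" (pixels), "R" (3x3) and "t" (3): a world point X has camera coordinates R X + t. Camera axes: x right, y down, z forward; pixel columns grow to the right and rows downward; lengths in mm; the calibration is good to about 2 mm. The wrist camera is an equidistant fisheye: a pixel r from the principal point sees the ray r / f radians off the axis. A picture is of the moment at which its call begins: read the wrist's pose just before it. camera_params takes no time and is no camera call; for the wrist camera it gives the pose at the moment of the call.
- ctrl.finish_job(): hands the job in, once; it reports no verdict.
The state is a dict: "clock": time; "qpos": joint angles; "qd": joint speeds; "tau": joint torques, N m; "eef_pos": TCP position; "tool_rot": TCP orientation; "force": force on the tool from outside, world axes, zero at the start; "torque": the same for the moment, N m; "width": finger opening in mm.
Only numpy, scipy, OpenCV 4.12 (cv2) and the standard library are available. Lean on these libraries where they do the work, as an engineer would, in place of code of your own. Each camera call takes 0.05 s, during which the arm holds its last target.

## Working session

There is one attempt and no reset: what is moved stays moved. The work goes in short steps, Python scripts to look and compute and a tool call to move; the robot and the scene stay as the last step left them, time stands still between calls to the robot, and variables do not carry over. Pictures are saved under pics/ and viewed, and the job is handed in when it is done.

Besides the shell and the picture viewer there is one more tool, called after "Emit:" by a JSON object that holds its "api" and its "payload". apply_moves: Moves the arm, as the interface text tells. Its arguments: {"type":"object","properties":{"targets":{"type":"array"}},"required":["targets"]}

```bash
mkdir -p pics; ls; python3 - <<'E'
from cell import status, eyes, ctrl
import cv2
print(status.read_state(), ctrl.grip_point_offset)
for n in ["scene","top","wrist"]:
    p,d=eyes.get_image(n); cv2.imwrite(f"pics/{n}0.png",p)
    print(n,eyes.camera_params(n))
    import numpy as np; np.save(f"pics/{n}0.npy",d)
E
```

```text
pics
{'clock': 0.0, 'qpos': array([ 1.20824955,  0.62933976,  0.03841773,  1.51836025, -0.02698142,
        0.99628185, -0.01998937]), 'qd': array([-6.66610887e-04, -7.41030569e-04, -8.79578002e-04,  5.31008923e-05,
        7.53229795e-04,  3.77777052e-04,  1.31321185e-03]), 'tau': array([ 3.68705187e-04, -5.63404763e+01,  1.22640342e+00, -1.93445385e+01,
        1.10383920e-02,  1.05005750e-02, -3.19934850e-05]), 'eef_pos': array([ 189.92356288, -620.99125834,  230.39524639]), 'tool_rot': array([-3.12799291,  1.56892447,  1.88118337]), 'force': array([-0.25268763, -0.07072828,  0.62031524]), 'torque': array([-0.01755818,  0.01744548, -0.00868706]), 'width': 85.25700133775007} -18.700000000000003
scene {'fx': 481.6807429470034, 'fy': 481.6807429470034, 'cx': 249.39856341925838, 'cy': 182.69052162626065, 'R': array([[-0.72950178, -0.68387208, -0.01208861],
       [-0.50102016,  0.54631426, -0.67120751],
       [ 0.46562426, -0.48359043, -0.74117093]]), 't': array([443.51449902, 305.94813242, 859.24830088])}
top {'fx': 379.6212729994743, 'fy': 379.6212729994743, 'cx': 257.93455251308745, 'cy': 189.21236708506802, 'R': array([[ 0.10860287, -0.99408298, -0.00210957],
       [-0.97399009, -0.10598272, -0.20027724],
       [ 0.19886861,  0.02380538, -0.97973699]]), 't': array([ -2.12521152, 559.08005429, 854.3885538 ])}
wrist {'fx': 297.3186396354542, 'fy': 297.3186396354542, 'cx': 253.10479604555454, 'cy': 191.39357701023832, 'R': array([[ 0.29231704, -0.95631957, -0.00190655],
       [-0.90441168, -0.27709722,  0.32443281],
       [-0.31078974, -0.09311293, -0.94590682]]), 't': array([-650.46051959,  -41.53101786,  381.17937279])}
```

View pics/scene0.png

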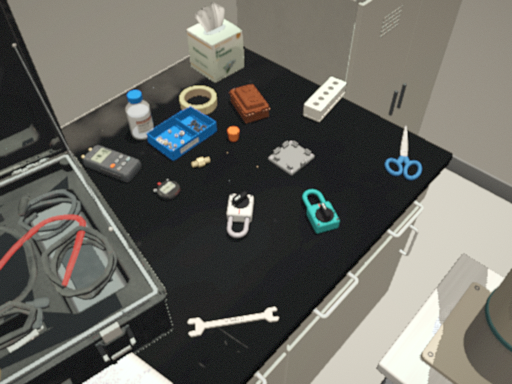

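View pics/top0.png

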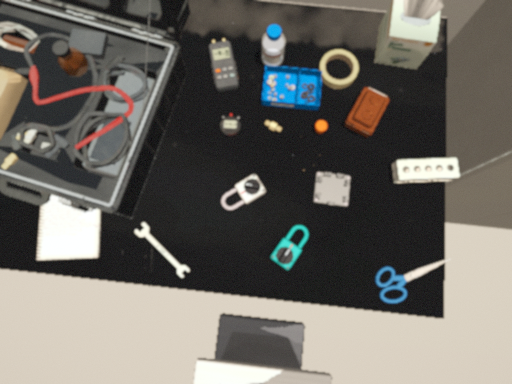

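View pics/wrist0.png

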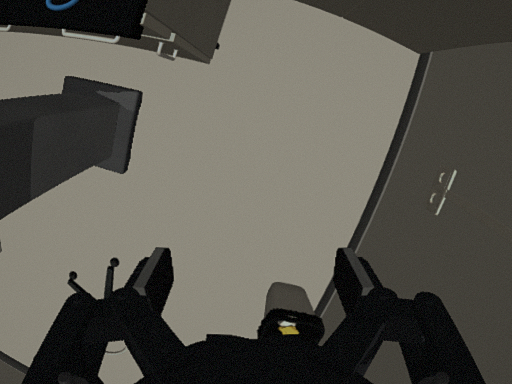

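The lock (white/silver, at about 250,188 in top) has its shackle towards the lower left; the nest is at (332,189), and the turquoise decoy at (290,248). Next: positions from depth.

```bash
cat > h.py <<'E'
import numpy as np, cv2
from cell import status, eyes, ctrl
def rayz(c,u,v,z,fish=False):
    x=(u-c['cx'])/c['fx']; y=(v-c['cy'])/c['fy']
    if fish:
        r=np.hypot(x,y); d=np.array([np.sin(r)*x/r,np.sin(r)*y/r,np.cos(r)])
    else: d=np.array([x,y,1.])
    R=np.array(c['R']);o=-R.T@c['t'];w=R.T@d
    return o+w*(z-o[2])/w[2]
def cloud(c,d):
    v,u=np.mgrid[:d.shape[0],:d.shape[1]]
    P=np.stack([(u-c['cx'])/c['fx']*d,(v-c['cy'])/c['fy']*d,d],-1)
    return (P-c['t'])@np.array(c['R'])
def proj(c,X):
    p=np.array(c['R'])@X+c['t']; return c['fx']*p[0]/p[2]+c['cx'],c['fy']*p[1]/p[2]+c['cy']
def fproj(c,X):
    p=np.array(c['R'])@X+c['t']; r=np.hypot(p[0],p[1]);th=np.arctan2(r,p[2])
    return c['fx']*th*p[0]/r+c['cx'],c['fy']*th*p[1]/r+c['cy']
E
python3 - <<'E'
from h import *
for n,bs in (("top",[(210,160,150,100),(310,160,50,60)]),("scene",[(210,170,150,80),(255,125,80,60)])):
    p=cv2.imread(f"pics/{n}0.png"); d=np.load(f"pics/{n}0.npy"); c=eyes.camera_params(n)
    P=cloud(c,d)
    for i,(x,y,w,h) in enumerate(bs):
        cv2.imwrite(f"pics/c_{n}{i}.png",cv2.resize(p[y:y+h,x:x+w],None,fx=5,fy=5,interpolation=cv2.INTER_CUBIC))
    m=(P[...,2]>6)&(P[...,2]<60)&(d>0)
    k,l,s,ce=cv2.connectedComponentsWithStats(m.astype(np.uint8))
    for j in range(1,k):
        if s[j,4]>40:
            q=P[l==j]; print(n,s[j],q.min(0).round(),q.max(0).round(),np.median(q,0).round())
    print(n,"table z",np.median(P[(abs(P[...,2])<20)&(d>0)][:,2]))
E
```

```text
top [298   0  94  10 523] [1113. -243.    6.] [1121.    7.   46.] [1117. -161.   18.]
top [ 439    1   73  181 2577] [ 655. -575.    6.] [1121. -374.   60.] [ 898. -468.   34.]
top [375  13  50  56 690] [ 944. -332.    6.] [1066. -216.   60.] [ 951. -254.   34.]
top [ 208   39   31   53 1146] [819. 144.   6.] [972. 237.  32.] [885. 189.  25.]
top [ 261   48   97   62 1634] [ 795. -168.    6.] [968.  91.  60.] [895. -48.  23.]
top [ 122   63   65  155 1206] [460. 287.   6.] [867. 378.  60.] [649. 329.  35.]
top [267  75   9  16  70] [835.  45.   6.] [884.  67.  21.] [858.  55.  11.]
top [301  83  14  18  98] [820. -62.   6.] [871. -26.  12.] [840. -44.   8.]
top [ 345   87   44   50 1254] [ 734. -251.    6.] [ 863. -144.   52.] [ 790. -194.   43.]
top [220 114  20  22 331] [699. 126.   6.] [758. 178.  18.] [725. 152.  14.]
top [264 121  17  11  98] [724.  20.   7.] [749.  63.  22.] [736.  40.  14.]
top [315 121  12  13 120] [731. -97.   6.] [758. -68.  32.] [742. -82.  27.]
top [ 33 135  17  13 125] [602. 582.  53.] [635. 622.  60.] [620. 606.  58.]
top [ 29 150  18   8  50] [579. 582
[... 1902 characters left out ...]
2.  60.] [604. 366.  39.]
scene [ 421  282   91  102 4150] [ -33. -104.    6.] [102. 104.  60.] [65. 55. 13.]
scene [ 64 297  13  16  70] [599. 465.  30.] [645. 478.  59.] [621. 471.  35.]
scene [260 307  17  14  76] [337. 203.   6.] [363. 235.  10.] [351. 225.   7.]
scene [  71  315  103   69 2673] [384. 363.   6.] [497. 548.  60.] [469. 464.  14.]
scene [229 314  29   9  77] [362. 240.   6.] [396. 283.  10.] [378. 261.   7.]
scene [188 318  40  18 176] [394. 285.   6.] [452. 350.  11.] [423. 323.   7.]
scene [ 38 321   9  14  43] [598. 523.  56.] [617. 542.  60.] [602. 530.  59.]
scene [  0 348  10  10  46] [609. 591.  55.] [622. 607.  60.] [615. 597.  58.]
scene table z 1.1868801107969071
```

```bash
python3 - <<'E'
import cv2
a=cv2.imread("pics/c_top0.png");print(a.shape)
E
```

```text
(500, 750, 3)
```

View pics/c_top0.png

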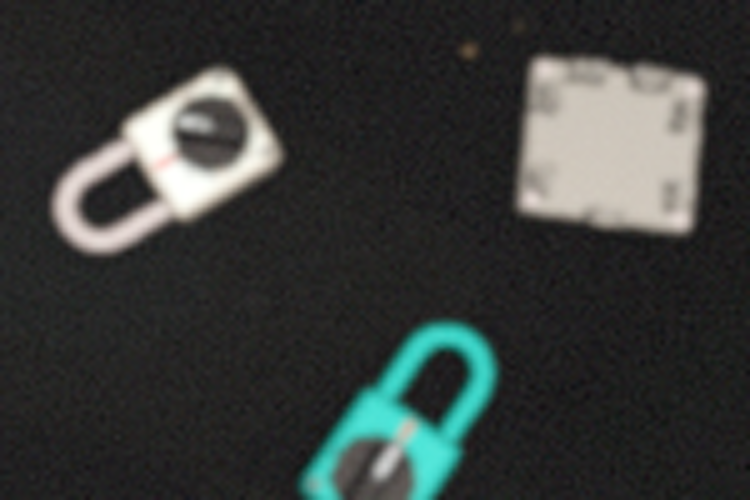

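View pics/c_top1.png

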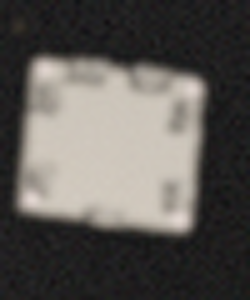

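View pics/c_scene0.png

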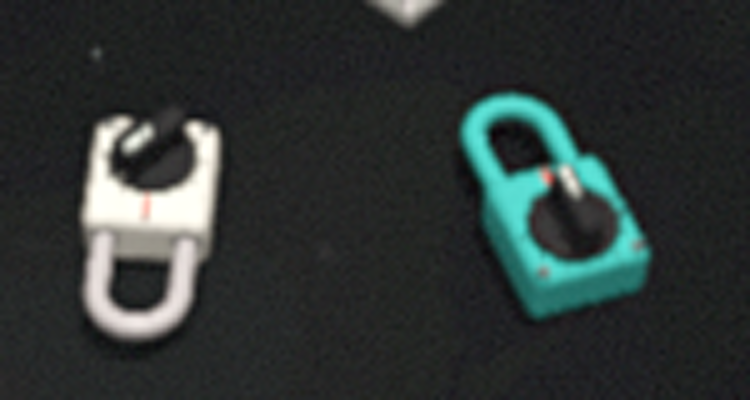

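View pics/c_scene1.png

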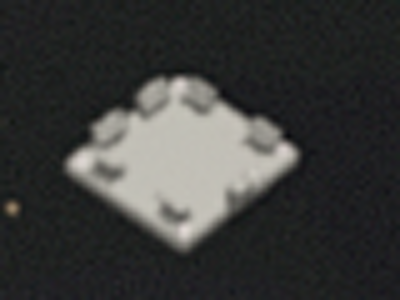

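```bash
cat >> h.py <<'E'
from scipy.spatial.transform import Rotation as Ro
def Rt(s=None):
    s=s or status.read_state(); return Ro.from_euler('xyz',s['tool_rot']).as_matrix()
def go(x,y,z,jaw=None,n=None):
    """shift in tool axes to world TCP target, turn (deg about tool x) to bring tool z to yaw jaw (deg, mod 180)"""
    s=status.read_state();R=Rt(s);d=np.array([x,y,z])-s['eef_pos']
    sh=R.T@d
    cur=np.degrees(np.arctan2(R[1,2],R[0,2]))
    print("clock %.2f"%s['clock'],"tcp",s['eef_pos'].round(1),"jaw yaw %.1f"%cur,"xtool",R[:,0].round(3),"w %.1f"%s['width'],"F",s['force'].round(1))
    print("shift tool",sh.round(1),"|d| %.1f"%np.linalg.norm(d))
    if jaw is not None:
        t=(jaw-cur+90)%180-90; print("yaw by",round(t,1),"=> roll",round(t*np.sign(R[2,0]),1), "alt",round((t-np.sign(t)*180)*np.sign(R[2,0]),1))
E
python3 - <<'E'
from h import *
go(575,-30,280,39)
print(Rt().round(3)); print(status.read_state()['qpos'])
c=eyes.camera_params("wrist");R=np.array(c['R']);o=-R.T@c['t'];print(o, R[2])
print("cam in tool",Rt().T@(o-status.read_state()['eef_pos']),Rt().T@R[2])
# footprint rects
for n in("top","scene"):
    d=np.load(f"pics/{n}0.npy"); c=eyes.camera_params(n);P=cloud(c,d)
    for nm,lo,hi,z0,z1 in(("nest",(520,-190),(650,-60),6,14),("lock",(490,20),(620,160),22,34),("dial",(490,20),(620,160),40,56)):
        q=P[(d>0)&(P[...,0]>lo[0])&(P[...,0]<hi[0])&(P[...,1]>lo[1])&(P[...,1]<hi[1])&(P[...,2]>z0)&(P[...,2]<z1)]
        print(n,nm,len(q),cv2.minAreaRect(q[:,:2].astype(np.float32)),np.median(q[:,2]))
E
```

```text
clock 0.15 tcp [ 190.  -621.2  230.6] jaw yaw -73.0 xtool [-0.     0.001 -1.   ] w 85.4 F [ 0.3 -0.   1.2]
shift tool [ -48.7  541.  -452.8] |d| 707.2
yaw by -68.0 => roll 68.0 alt -112.0
[[-0.     0.956  0.292]
 [ 0.001  0.292 -0.956]
 [-1.    -0.    -0.001]]
[ 1.2082462   0.62914788  0.03845959  1.5180901  -0.02701219  0.996297
 -0.020027  ]
[ 271.04619571 -598.06352182  372.79405961] [-0.31078974 -0.09311293 -0.94590682]
cam in tool [-142.18970607   84.2859335     1.42383999] [ 9.45909311e-01 -3.24430809e-01 -4.75313773e-04]
top nest 848 ((586.9077758789062, -124.60294342041016), (85.70758056640625, 78.68924713134766), 88.31098937988281) 9.187081040048392
top lock 407 ((548.5223388671875, 98.24644470214844), (54.023643493652344, 105.41033935546875), 39.00971603393555) 27.610419095328627
top dial 78 ((566.5007934570312, 76.22953033447266), (35.015750885009766, 12.065072059631348), 87.01451873779297) 47.26296179168287
scene nest 664 ((586.7660522460938, -128.5346221923828), (89.19052124023438, 79.08032989501953), 87.84439849853516) 10.638988503988706
scene lock 418 ((548.7818603515625, 96.43307495117188), (54.230743408203125, 107.97008514404297), 37.70875549316406) 28.42890693285736
scene dial 100 ((567.6567993164062, 72.51686096191406), (35.901859283447266, 14.223384857177734), 85.04910278320312) 48.217939698735194
```

Emit:
{"api": "apply_moves", "payload": {"targets": [[[-5,45,-38],0,85],[[-5,45,-38],0,85],[[-5,45,-38],0,85],[[-5,45,-38],0,85],[[-5,45,-38],0,85],[[-5,45,-38],0,85],[[-5,45,-38],0,85],[[-5,45,-38],0,85],[[-5,45,-38],0,85],[[0,45,-38],0,85]]}}

```text
clock: 1.4
eef_pos: [516.9, -116.7, 274.5]
tool_rot: [-1.796, 1.569, -3.081]
force: [1.5, -0.7, 0.5]
width: 85.2
```

Emit:
{"api": "apply_moves", "payload": {"targets": [[[0,35,-30],0,85],[[0,0,0],-10.7,85],[[0,0,0],-10.7,85],[[0,0,0],-10.7,85],[[0,0,0],-10.7,85],[[0,0,0],-10.7,85],[[0,0,0],-10.7,85],[[0,0,0],-10.7,85],[[0,0,0],-10.7,85],[[0,0,0],-10.7,85]]}}

```text
clock: 2.65
eef_pos: [543.3, -68.3, 271.8]
tool_rot: [2.297, 1.565, 2.706]
force: [-0.9, -0.2, 0.2]
width: 84.9
```

```bash
python3 - <<'E'
from h import *
go(575,-30,280,39);print(status.read_state()['qpos'])
E
```

```text
clock 2.65 tcp [543.3 -68.3 271.8] jaw yaw 23.4 xtool [-0.006  0.003 -1.   ] w 84.9 F [-0.9 -0.2  0.2]
shift tool [-8.3 22.6 44.3] |d| 50.4
yaw by 15.6 => roll -15.6 alt 164.4
[ 0.39992141  0.47222518 -0.48209746  1.73969308  0.25040143  0.99712728
  0.23326934]
```

```bash
cat >> h.py <<'E'
def shot(name,cam="wrist"):
    c=eyes.camera_params(cam);p,d=eyes.get_image(cam);cv2.imwrite(f"pics/{name}.png",p)
    import pickle;pickle.dump((c,d,p),open(f"pics/{name}.pkl","wb"));return c,d,p
def load(name):
    import pickle;return pickle.load(open(f"pics/{name}.pkl","rb"))
def fcloud(c,d):
    v,u=np.mgrid[:d.shape[0],:d.shape[1]]
    x=(u-c['cx'])/c['fx'];y=(v-c['cy'])/c['fy'];r=np.hypot(x,y)+1e-9;k=np.tan(r)/r
    P=np.stack([x*k*d,y*k*d,d],-1);P[(d<=0)|(r>1.3)]=np.nan
    return (P-c['t'])@np.array(c['R'])
E
python3 - <<'E'
from h import *
c,d,p=shot("w1")
P=fcloud(c,d)
q=P[abs(P[...,2])<15];print("table",np.median(q[:,2]))
E
```

```text
table -0.41311780468187
```

View pics/w1.png

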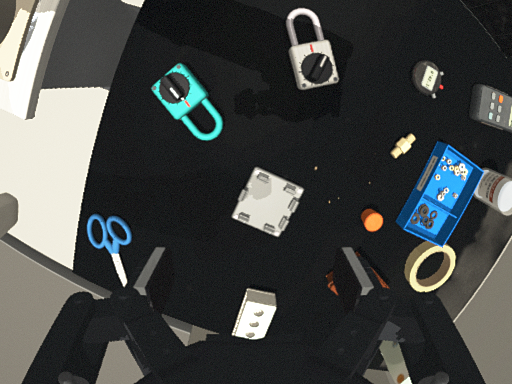

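The wrist view shows the lock at (315,65), the nest at (268,200) and the decoy at (180,92).

```bash
cat >> h.py <<'E'
def rects(P,lst):
    for nm,lo,hi,z0,z1 in lst:
        q=P[(P[...,0]>lo[0])&(P[...,0]<hi[0])&(P[...,1]>lo[1])&(P[...,1]<hi[1])&(P[...,2]>z0)&(P[...,2]<z1)]
        r=cv2.minAreaRect(q[:,:2].astype(np.float32))
        print(nm,len(q),np.round(r[0],1),np.round(r[1],1),round(r[2],1),"z",np.median(q[:,2]).round(1))
E
python3 - <<'E'
from h import *
c,d,p=load("w1");P=fcloud(c,d)
rects(P,[("nest",(520,-190),(650,-60),6,14),("nestlips",(520,-190),(650,-60),15,26),("lock",(490,20),(620,160),22,34),("dial",(490,20),(620,160),40,56)])
# lock body + shackle separately along axis
q=P[(P[...,0]>490)&(P[...,0]<620)&(P[...,1]>20)&(P[...,1]<160)&(P[...,2]>24)&(P[...,2]<32)]
r=cv2.minAreaRect(q[:,:2].astype(np.float32));print(r)
cv2.imwrite("pics/w1n.png",cv2.resize(p[150:250,220:320],None,fx=6,fy=6,interpolation=cv2.INTER_CUBIC))
cv2.imwrite("pics/w1l.png",cv2.resize(p[0:100,265:365],None,fx=6,fy=6,interpolation=cv2.INTER_CUBIC))
E
```

```text
nest 2441 [ 590.5 -127.7] [85.9 78.2] 88.2 z 9.5
nestlips 489 [ 588.5 -128.1] [75.  80.4] 87.8 z 20.2
lock 1455 [556.1  90.2] [54.5 94.1] 38.5 z 27.8
dial 275 [570.   72.8] [35.5 12.5] 88.1 z 48.0
((566.2286987304688, 76.93603515625), (53.40156936645508, 60.351051330566406), 37.942359924316406)
```

View pics/w1n.png

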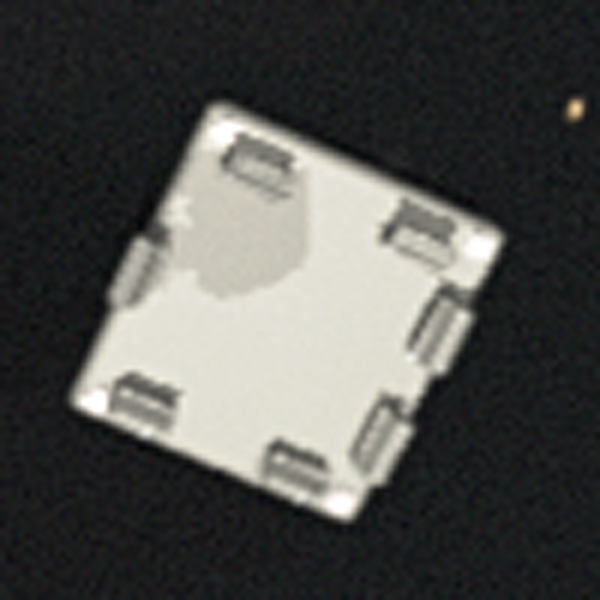

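View pics/w1l.png

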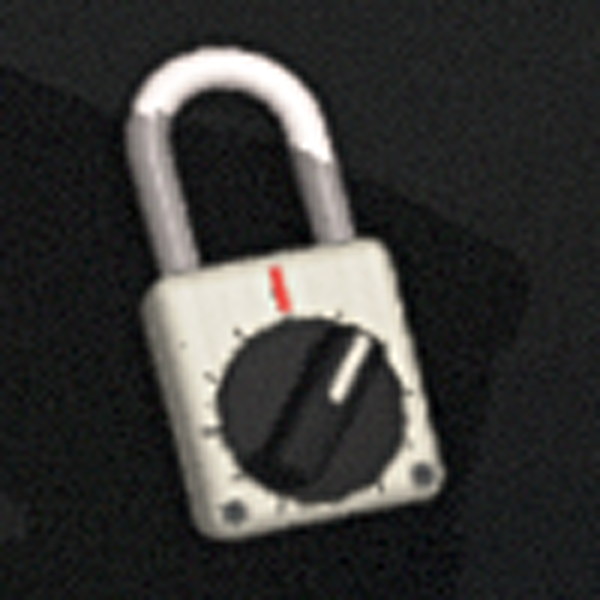

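```bash
python3 - <<'E'
from h import *
go(566,77,150,38.3)
E
```

```text
clock 2.70 tcp [543.3 -68.4 271.7] jaw yaw 23.7 xtool [-0.006  0.003 -1.   ] w 84.9 F [-0.2  0.5  0.2]
shift tool [122.  123.5  79.7] |d| 191.0
yaw by 14.6 => roll -14.6 alt 165.4
```

Emit:
{"api": "apply_moves", "payload": {"targets": [[[30,31,20],0,85],[[30,31,20],0,85],[[30,31,20],0,85],[[30,31,20],0,85],[[0,0,0],-7.5,85],[[0,0,0],-7.5,85],[[0,0,0],0,85]]}}

```text
clock: 3.58
eef_pos: [567.9, 80.2, 146.5]
tool_rot: [2.326, 1.564, 2.986]
force: [0.2, -0.5, -0.3]
width: 85.3
```

```bash
python3 - <<'E'
from h import *
go(566,77,150,38.3)
c,d,p=shot("w2");P=fcloud(c,d)
rects(P,[("nest",(520,-190),(650,-60),6,14),("nestlips",(520,-190),(650,-60),15,26),("lock",(490,20),(620,160),24,32),("shackle",(490,20),(620,160),12,22),("dial",(490,20),(620,160),40,56)])
print("table",np.median(P[abs(P[...,2])<6][:,2]))
E
```

```text
clock 3.58 tcp [567.9  80.2 146.5] jaw yaw 37.8 xtool [-0.007  0.001 -1.   ] w 85.3 F [ 0.2 -0.5 -0.3]
shift tool [-3.5 -1.4 -3.5] |d| 5.1
yaw by 0.5 => roll -0.5 alt 179.5
nest 1247 [ 601.5 -120.2] [71.7 57.3] 89.3 z 9.4
nestlips 219 [ 611.6 -111.2] [35.2 79.9] 38.7 z 20.0
lock 2022 [566.3  78.4] [53.5 58.6] 37.9 z 27.4
shackle 1311 [549.7 100.1] [ 54.2 105. ] 37.6 z 19.2
dial 584 [570.6  73.1] [35.8 12.5] 86.8 z 48.0
table -0.4998852815285755
```

View pics/w2.png

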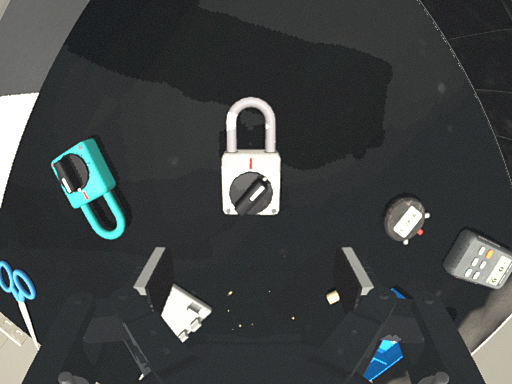

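```bash
python3 - <<'E'
from h import *
go(566.5,78,0,37.9)
E
```

```text
clock 3.62 tcp [568.   80.  146.6] jaw yaw 37.8 xtool [-0.006  0.001 -1.   ] w 85.0 F [ 0.1 -0.9 -1.2]
shift tool [146.6  -1.3  -1.8] |d| 146.7
yaw by 0.1 => roll -0.1 alt 179.9
```

Emit:
{"api": "apply_moves", "payload": {"targets": [[[30,-0.7,-0.9],0,85],[[35,-0.6,-0.9],0,85],[[30,0,0],0,85],[[20,0,0],0,85],[[0,0,0],0,85]]}}

```text
clock: 4.25
eef_pos: [569.3, 75.4, 30.2]
tool_rot: [-2.885, 1.569, -2.247]
force: [-0.4, -0.4, 0.0]
width: 85.4
```

```bash
python3 - <<'E'
from h import *
go(566.5,78,0,37.9)
E
```

```text
clock 4.25 tcp [569.3  75.4  30.2] jaw yaw 36.5 xtool [-0.001 -0.001 -1.   ] w 85.4 F [-0.4 -0.4  0. ]
shift tool [30.2  3.8 -0.6] |d| 30.5
yaw by 1.4 => roll -1.4 alt 178.6
```

Emit:
{"api": "apply_moves", "payload": {"targets": [[[18,3.8,-0.6],-1.4,85],[[10,0,0],0,85],[[0,0,0],0,85]]}}

```text
clock: 4.62
eef_pos: [567.8, 78.2, 2.2]
tool_rot: [-1.227, 1.568, -0.566]
force: [0.2, -1.1, 0.1]
width: 84.9
```

```bash
python3 - <<'E'
from h import *
go(566.5,78,0,37.9)
c,d,p=shot("w3")
P=fcloud(c,d)
rects(P,[("dial",(490,20),(620,160),40,56)])
E
```

```text
clock 4.62 tcp [567.8  78.2   2.2] jaw yaw 37.8 xtool [ 0.002 -0.001 -1.   ] w 84.9 F [ 0.2 -1.1  0.1]
shift tool [ 2.2  0.7 -1.1] |d| 2.6
yaw by 0.1 => roll -0.1 alt 179.9
dial 3988 [570.1  74.8] [112.9  31.1] 37.8 z 47.7
```

View pics/w3.png

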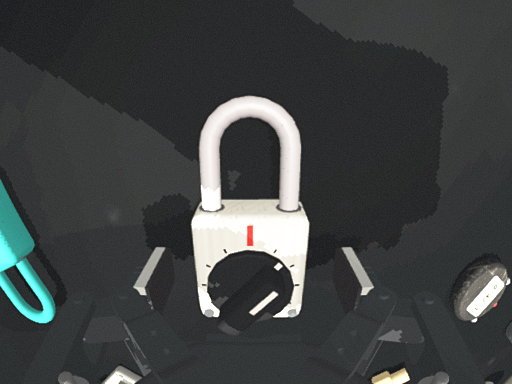

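The lock sits squarely between the pads (body at 192–308 px; pads at 150 and 357). Closing.

Emit:
{"api": "apply_moves", "payload": {"targets": [[[2,0.7,-1],0,70],[[0,0,0],0,50],[[0,0,0],0,40],[[0,0,0],0,40],[[0,0,0],0,40],[[0,0,0],0,40]]}}

```text
clock: 5.42
eef_pos: [567.2, 78.2, 1.6]
tool_rot: [-0.867, 1.567, -0.207]
force: [-1.1, -0.1, -1.5]
width: 52.8
```

```bash
python3 - <<'E'
from h import *
go(566.5,78,60,37.9)
c,d,p=shot("w4")
E
```

```text
clock 5.42 tcp [567.2  78.2   1.6] jaw yaw 37.8 xtool [ 0.004 -0.001 -1.   ] w 52.8 F [-1.1 -0.1 -1.5]
shift tool [-58.4   0.1  -0.6] |d| 58.4
yaw by 0.1 => roll -0.1 alt 179.9
```

View pics/w4.png

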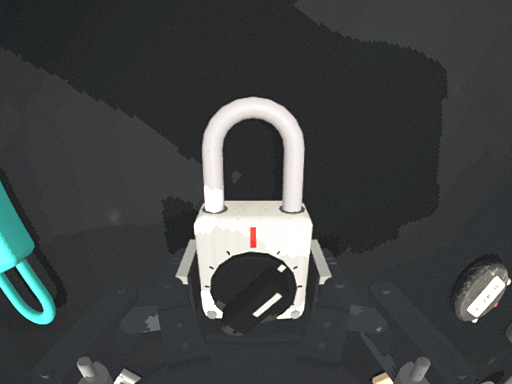

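Emit:
{"api": "apply_moves", "payload": {"targets": [[[-30,0,0],0,40],[[-50,0,0],0,40],[[-10,0,0],0,40],[[0,0,0],-10.5,40],[[0,0,0],-10.5,40],[[0,0,0],-10.5,40],[[0,0,0],-10.5,40],[[0,0,0],-8,40],[[0,0,0],0,40]]}}

```text
clock: 6.6
eef_pos: [561.4, 75.0, 86.3]
tool_rot: [2.086, 1.56, -2.642]
force: [-0.3, 0.8, -2.2]
width: 53.0
```

```bash
python3 - <<'E'
from h import *
go(588.5,-127.5,90,88);print(status.read_state()['qpos'])
E
```

```text
clock 6.60 tcp [561.4  75.   86.3] jaw yaw 89.1 xtool [-0.009 -0.005 -1.   ] w 53.0 F [-0.3  0.8 -2.2]
shift tool [  -2.9  -30.3 -202.1] |d| 204.3
yaw by -1.1 => roll 1.1 alt -178.9
[ 0.22884712  0.80238911 -0.66812821  1.85433949  0.71325641  0.75332306
  0.71379955]
```

Emit:
{"api": "apply_moves", "payload": {"targets": [[[0,-10,-40],0,40],[[0,-10,-40],0,40],[[-1,-10,-35],1,40],[[0,0,0],0,40]]}}

```text
clock: 7.1
eef_pos: [588.5, -43.5, 84.3]
tool_rot: [1.976, 1.556, -2.78]
force: [-1.0, 0.3, -2.8]
width: 52.8
```

```bash
python3 - <<'E'
from h import *
go(588.5,-127.5,90,88)
c,d,p=shot("w5");P=fcloud(c,d)
L=[("nest",(520,-190),(650,-60),6,14),("nestlips",(520,-190),(650,-60),15,26)]
rects(P,L)
e=status.read_state()['eef_pos']
q=(P-e)
rects(q,[("heldtop",(-150,-70),(60,70),24-2,30-2),("bar",(-40,-40),(40,40),43,52)])
c,d,p=shot("t5","top");P=cloud(c,d)
rects(P,L)
E
```

```text
clock 7.10 tcp [588.5 -43.5  84.3] jaw yaw 87.5 xtool [-0.014 -0.005 -1.   ] w 52.8 F [-1.   0.3 -2.8]
shift tool [ -5.3  -3.6 -83.9] |d| 84.2
yaw by 0.5 => roll -0.5 alt 179.5
nest 6696 [ 590.2 -127.9] [85.8 78.5] 89.0 z 9.5
nestlips 1406 [ 588.3 -127.5] [75.3 81.1] 89.2 z 19.9
heldtop 6740 [-0.1 -3.6] [80.6 59.3] 87.2 z 25.7
bar 2493 [ 4.4 -0.4] [80.1 32.8] 87.6 z 46.5
nest 730 [ 585.9 -124.2] [86.  77.6] 89.2 z 9.3
nestlips 104 [ 584.9 -124.4] [79.8 73.8] 0.5 z 19.9
```

View pics/w5.png

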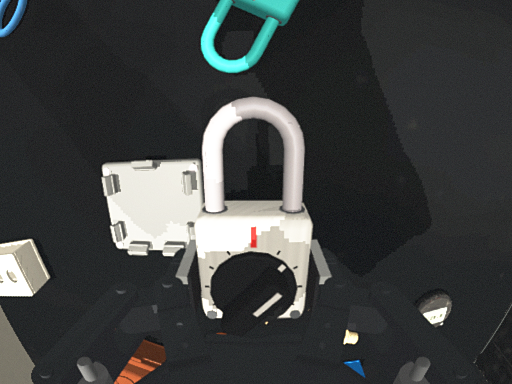

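View pics/t5.png

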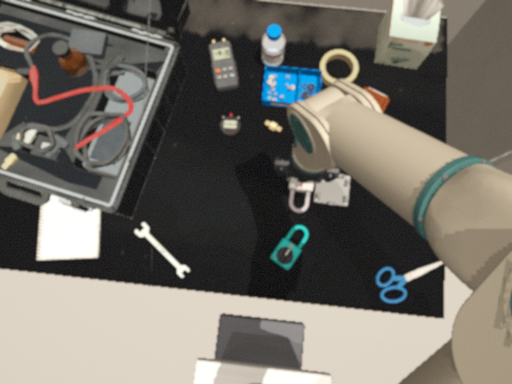

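```bash
python3 - <<'E'
from h import *
c,d,p=load("w5");P=fcloud(c,d)
e=np.array([588.5,-43.5,84.3]);a=np.radians(-2.6)
q=P-e; X=q[...,0]*np.cos(a)+q[...,1]*np.sin(a);Y=-q[...,0]*np.sin(a)+q[...,1]*np.cos(a);Z=q[...,2]
hi=p.min(-1)>110
m=(abs(Y)<26)&(Z>22.5)&(Z<30)&(abs(X)<45)&hi
print(len(X[m]),X[m].min(),X[m].max(),np.percentile(X[m],[1,99]),np.percentile(Z[m],[5,50,95]))
for x0 in range(-34,34,6):
    k=m&(X>x0)&(X<x0+6)
    if k.sum(): print(x0,k.sum(),np.median(Z[k]).round(1),Y[k].min().round(1),Y[k].max().round(1))
# shackle legs
m=(Z>8)&(Z<22)&(X<-36)&(X>-52)&(abs(Y)<40); print("legs",Y[m].min(),Y[m].max()); m=(Z>5)&(Z<22)&(X<-36)&(X>-100)&(abs(Y)<40);print("bow",X[m].min())
for x0 in (-36,-44,-52,-60): 
    k=(abs(X-x0)<3)&(Z>6)&(Z<22)&(abs(Y)<40); print(x0,Z[k].max(),Y[k].min(),Y[k].max())
# same for the nest
E
```

```text
5693 -30.190913999355253 29.186851767429854 [-29.32589434  26.05222407] [23.66674069 25.81540757 27.00099196]
-34 487 23.9 -25.9 24.3
-28 1527 25.8 -26.0 25.5
-22 1239 26.2 -25.9 25.1
-16 966 26.1 -25.9 25.2
-10 455 25.8 -25.9 25.2
-4 263 25.6 -26.0 25.2
2 142 25.4 -25.8 25.2
8 140 25.1 -26.0 25.1
14 185 25.3 -25.9 25.1
20 230 25.5 -25.9 24.8
26 59 24.6 -25.9 23.9
legs -23.694538013738054 21.347874457654267
bow -80.68215049528888
-36 20.840001613597266 -23.56637095851198 20.957878828510278
-44 20.860756818639004 -23.694538013738054 21.005766060108076
-52 21.22952215120945 -23.779631723154463 21.049517085691456
-60 21.23954292512667 -23.275227529164674 21.155229613175223
```

Emit:
{"api": "apply_moves", "payload": {"targets": [[[0,-3,-42],-0.5,40],[[0,-3,-42],-0.4,40],[[15,0,0],0,40],[[0,0,0],0,40]]}}

```text
clock: 7.7
eef_pos: [591.0, -116.0, 69.0]
tool_rot: [1.355, 1.556, 2.912]
force: [-0.5, 0.5, -2.4]
width: 52.7
```

```bash
python3 - <<'E'
from h import *
go(589.8,-126.5,35,88.4)
c,d,p=shot("w6")
c,d,p=shot("s6","scene")
cv2.imwrite("pics/s6c.png",cv2.resize(p[90:190,230:360],None,fx=5,fy=5,interpolation=cv2.INTER_CUBIC))
E
```

```text
clock 7.70 tcp [ 591. -116.   69.] jaw yaw 89.2 xtool [-0.014  0.003 -1.   ] w 52.7 F [-0.5  0.5 -2.4]
shift tool [ 34.    0.5 -10.6] |d| 35.7
yaw by -0.8 => roll 0.8 alt -179.2
```

View pics/w6.png

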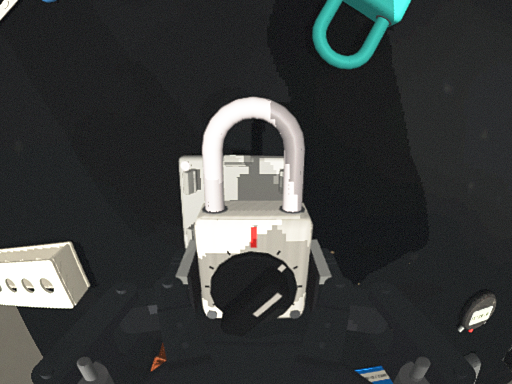

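View pics/s6c.png

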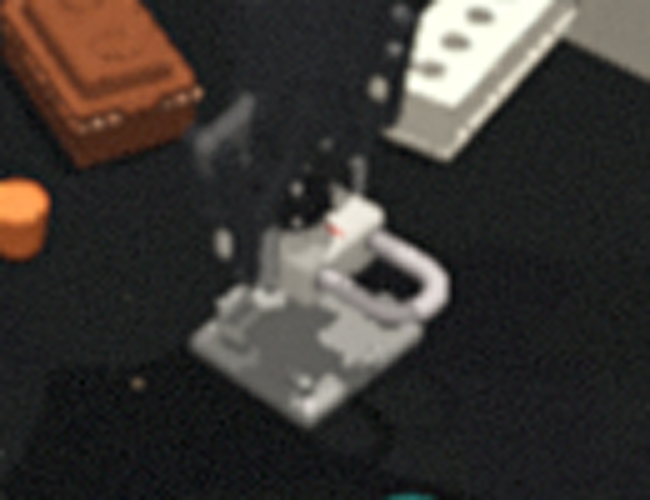

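Still 10 mm short sideways; the last shift is often only partly reached. Correct and settle.

Emit:
{"api": "apply_moves", "payload": {"targets": [[[10,0.5,-10.6],0.8,40],[[0,0,0],0,40],[[0,0,0],0,40]]}}

```text
clock: 8.18
eef_pos: [592.0, -125.1, 60.4]
tool_rot: [1.321, 1.56, 2.866]
force: [-0.0, -0.4, -2.3]
width: 52.6
```

```bash
python3 - <<'E'
from h import *
go(589.8,-126.5,35,88.4)
c,d,p=shot("w7");P=fcloud(c,d);hi=p.min(-1)>60
# front of nest base + stop seen: front edge top corners z 6-12
m=(P[...,2]>6)&(P[...,2]<12)&(P[...,0]<580)&(P[...,0]>530)&(abs(P[...,1]+127)<60)
q=P[m];print("base part",q.min(0),q.max(0))
m=(P[...,2]>15)&(P[...,2]<26)&(P[...,0]<575)&(P[...,0]>530)&(abs(P[...,1]+127)<18)
q=P[m];print("stop",len(q),q.min(0),q.max(0),q.mean(0))
e=status.read_state()['eef_pos'];Q=P-e
m=(abs(Q[...,0]+44)<6)&(Q[...,2]>8)&(Q[...,2]<22)&(abs(Q[...,1])<40);print("legs y",P[m][:,1].min(),P[m][:,1].max())
cv2.imwrite("pics/w7c.png",cv2.resize(p[100:330,140:370],None,fx=2.5,fy=2.5,interpolation=cv2.INTER_CUBIC))
E
```

```text
clock 8.18 tcp [ 592.  -125.1   60.4] jaw yaw 88.6 xtool [-0.01   0.003 -1.   ] w 52.6 F [-0.  -0.4 -2.3]
shift tool [25.4  1.9 -1.5] |d| 25.5
yaw by -0.2 => roll 0.2 alt -179.8
base part [ 550.35773119 -170.64511494    6.14279262] [579.9871779  -84.44836174  11.97186298]
stop 313 [ 547.94633554 -136.04908878   15.49190852] [ 555.95771486 -118.13447036   23.26914369] [ 551.39533255 -126.99120622   20.27435831]
legs y -147.7902777131908 -102.83191470984221
```

View pics/w7c.png

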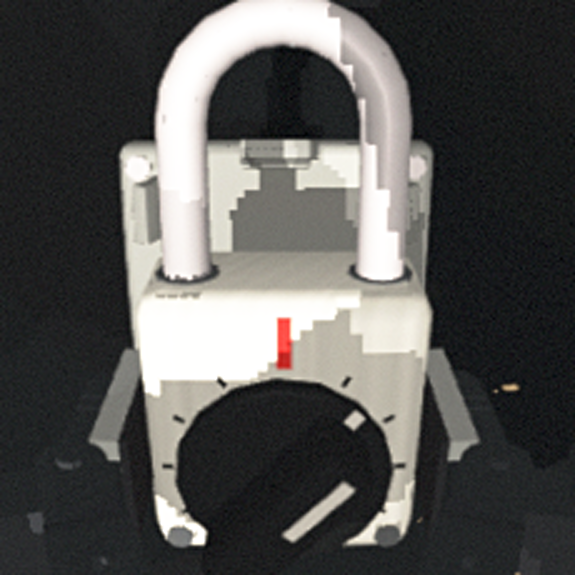

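Emit:
{"api": "apply_moves", "payload": {"targets": [[[12,2,-1.5],0.2,40],[[0,0,0],0,40]]}}

```text
clock: 8.48
eef_pos: [589.3, -127.0, 47.5]
tool_rot: [1.39, 1.559, 2.932]
force: [-0.6, -0.1, -2.7]
width: 53.0
```

```bash
python3 - <<'E'
from h import *
go(589.8,-126.7,25,88.4)
E
```

```text
clock 8.47 tcp [ 589.3 -127.    47.5] jaw yaw 88.3 xtool [-0.011  0.002 -1.   ] w 53.0 F [-0.6 -0.1 -2.7]
shift tool [22.5 -0.7  0.3] |d| 22.5
yaw by 0.1 => roll -0.1 alt 179.9
```

Emit:
{"api": "apply_moves", "payload": {"targets": [[[12,-0.5,0.2],0,40],[[9,0,0],0,40],[[0,0,0],0,40]]}}

```text
clock: 8.85
eef_pos: [589.5, -126.6, 24.6]
tool_rot: [1.367, 1.559, 2.909]
force: [-0.1, -0.4, -3.1]
width: 53.2
```

```bash
python3 - <<'E'
from h import *
go(589.8,-126.7,11,88.4)
E
```

```text
clock 8.85 tcp [ 589.5 -126.6   24.6] jaw yaw 88.3 xtool [-0.011  0.003 -1.   ] w 53.2 F [-0.1 -0.4 -3.1]
shift tool [13.6 -0.5 -0.2] |d| 13.6
yaw by 0.1 => roll -0.1 alt 179.9
```

Underside is at about z 23, just above the lips. Continue down in small steps.

Emit:
{"api": "apply_moves", "payload": {"targets": [[[4,-0.4,-0.1],0,40],[[3,0,0],0,40]]}}

```text
clock: 9.1
eef_pos: [590.2, -126.5, 17.4]
tool_rot: [1.343, 1.56, 2.885]
force: [0.1, 0.4, -1.9]
width: 53.0
```

Emit:
{"api": "apply_moves", "payload": {"targets": [[[3,0,0],0,40],[[3,0,0],0,40],[[0,0,0],0,40]]}}

```text
clock: 9.48
eef_pos: [589.3, -126.3, 12.0]
tool_rot: [1.433, 1.558, 2.975]
force: [-0.8, 0.0, -1.2]
width: 52.8
```

```bash
python3 - <<'E'
from h import *
go(589.8,-126.7,11.6,88.4)
E
```

```text
clock 9.47 tcp [ 589.3 -126.3   12. ] jaw yaw 88.4 xtool [-0.012  0.002 -1.   ] w 52.8 F [-0.8  0.  -1.2]
shift tool [ 0.4 -0.5 -0.4] |d| 0.7
yaw by 0.0 => roll -0.0 alt 180.0
```

Emit:
{"api": "apply_moves", "payload": {"targets": [[[1,0,0],0,40],[[0,0,0],0,62],[[0,0,0],0,72],[[0,0,0],0,72]]}}

```text
clock: 9.98
eef_pos: [590.4, -126.6, 12.1]
tool_rot: [1.461, 1.561, 3.003]
force: [-0.6, -0.3, 0.2]
width: 71.7
```

Emit:
{"api": "apply_moves", "payload": {"targets": [[[-20,0,0],0,72],[[-30,0,0],0,72],[[-30,0,0],0,72],[[0,0,0],0,60],[[0,0,0],0,60]]}}

```text
clock: 10.6
eef_pos: [593.1, -126.0, 98.7]
tool_rot: [1.224, 1.565, 2.766]
force: [-0.6, -0.0, -0.9]
width: 60.0
```

```bash
python3 - <<'E'
from h import *
go(590,-128,60,45)
c,d,p=shot("w8");P=fcloud(c,d)
rects(P,[("nest",(520,-190),(650,-60),6,14),("lips",(520,-190),(650,-60),15,24),("body",(550,-190),(650,-60),34,41),("dial",(520,-190),(650,-60),54,64)])
m=(P[...,2]>32)&(P[...,2]<42)&(abs(P[...,0]-590)<50)&(abs(P[...,1]+127)<45)&(p.min(-1)>90)
q=P[m]; 
for lo,hi in((560,570),(570,580),(580,590),(590,600),(600,610),(610,622)):
    k=(q[:,0]>lo)&(q[:,0]<hi)
    print(lo,np.median(q[k][:,2]).round(1),q[k][:,1].min().round(1),q[k][:,1].max().round(1))
cv2.imwrite("pics/w8c.png",cv2.resize(p[100:330,140:370],None,fx=2.5,fy=2.5,interpolation=cv2.INTER_CUBIC))
E
```

```text
clock 10.60 tcp [ 593.1 -126.    98.7] jaw yaw 88.4 xtool [-0.005  0.002 -1.   ] w 60.0 F [-0.6 -0.  -0.9]
shift tool [38.7  2.8 -2.2] |d| 38.9
yaw by -43.4 => roll 43.4 alt -136.6
nest 2227 [ 590.  -128.3] [86.5 78.6] 88.9 z 9.4
lips 1311 [ 588.1 -128.3] [74.9 80.5] 88.6 z 20.3
body 2779 [ 588.5 -127.7] [52.8 58.5] 88.3 z 37.3
dial 853 [ 594.8 -127.3] [12.7 35.8] 46.5 z 58.2
560 37.1 -153.5 -100.9
570 37.5 -153.9 -100.7
580 37.2 -154.1 -100.7
590 36.8 -154.4 -101.2
600 37.2 -154.6 -101.2
610 37.3 -155.0 -101.9
```

View pics/w8c.png

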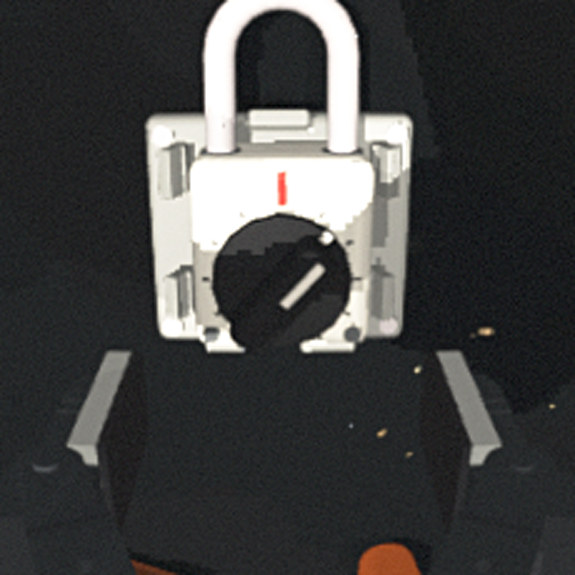

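Emit:
{"api": "apply_moves", "payload": {"targets": [[[0,0,0],10.5,45],[[0,0,0],10.5,45],[[0,0,0],10.5,45],[[0,0,0],10.4,45],[[0,0,0],0,45],[[0,0,0],0,45]]}}

```text
clock: 11.4
eef_pos: [590.0, -125.2, 93.9]
tool_rot: [2.037, 1.557, 2.833]
force: [-0.0, 0.9, 0.3]
width: 45.1
```

```bash
python3 - <<'E'
from h import *
go(594.7,-127.6,60,46.5)
c,d,p=shot("w9");P=fcloud(c,d)
rects(P,[("body",(550,-190),(650,-60),34,41),("dial",(520,-190),(650,-60),54,64)])
E
```

```text
clock 11.40 tcp [ 590.  -125.2   93.9] jaw yaw 45.6 xtool [-0.014  0.004 -1.   ] w 45.1 F [-0.   0.9  0.3]
shift tool [33.8 -5.5  1.8] |d| 34.3
yaw by 0.9 => roll -0.9 alt 179.1
body 2801 [ 588.5 -127.1] [53.7 58.6] 88.5 z 37.3
dial 840 [ 594.7 -127.3] [11.9 35.4] 46.5 z 58.3
```

View pics/w9.png

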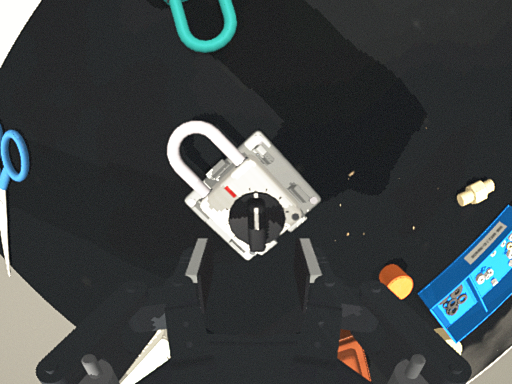

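Emit:
{"api": "apply_moves", "payload": {"targets": [[[16,-5.5,1.8],-0.9,45],[[16,0,0],0,45],[[0,0,0],0,45]]}}

```text
clock: 11.82
eef_pos: [594.3, -128.1, 58.4]
tool_rot: [1.989, 1.555, 2.804]
force: [-0.4, -0.1, 0.0]
width: 44.6
```

```bash
python3 - <<'E'
from h import *
go(594.7,-127.4,46,46.5)
E
```

```text
clock 11.82 tcp [ 594.3 -128.1   58.4] jaw yaw 46.7 xtool [-0.015  0.005 -1.   ] w 44.6 F [-0.4 -0.1  0. ]
shift tool [12.4  0.   0.9] |d| 12.4
yaw by -0.2 => roll 0.2 alt -179.8
```

Emit:
{"api": "apply_moves", "payload": {"targets": [[[11.5,0,0.8],0,40],[[0,0,0],0,32],[[0,0,0],0,32]]}}

```text
clock: 12.2
eef_pos: [594.7, -127.2, 45.8]
tool_rot: [1.975, 1.554, 2.79]
force: [0.7, 0.2, 0.9]
width: 32.0
```

```bash
python3 - <<'E'
from h import *
go(594.7,-127.4,46,46.5)
c,d,p=shot("w10")
cv2.imwrite("pics/w10c.png",cv2.resize(p[130:384,130:400],None,fx=2.2,fy=2.2,interpolation=cv2.INTER_CUBIC))
E
```

```text
clock 12.20 tcp [ 594.7 -127.2   45.8] jaw yaw 46.7 xtool [-0.016  0.006 -1.   ] w 32.0 F [0.7 0.2 0.9]
shift tool [-0.2 -0.2 -0.2] |d| 0.3
yaw by -0.2 => roll 0.2 alt -179.8
```

View pics/w10c.png

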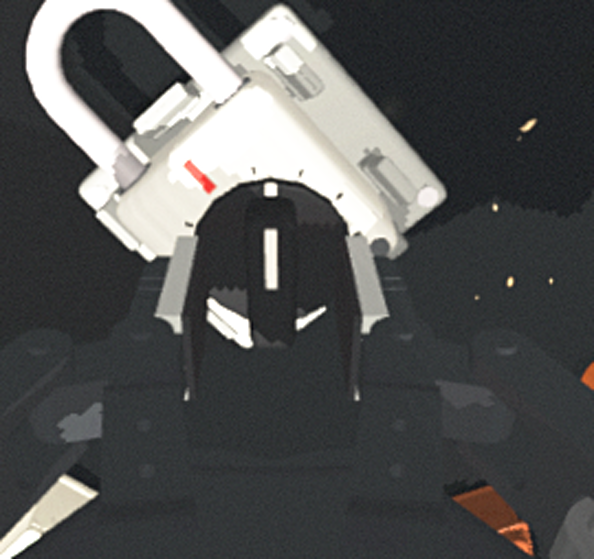

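The bar is centred between the pads. Closing on it.

Emit:
{"api": "apply_moves", "payload": {"targets": [[[0,0,0],0,18],[[0,0,0],0,8],[[0,0,0],0,4],[[0,0,0],0,4]]}}

```text
clock: 12.75
eef_pos: [594.9, -127.2, 46.5]
tool_rot: [1.964, 1.555, 2.779]
force: [-0.0, 0.4, -1.1]
width: 10.2
```

```bash
python3 - <<'E'
from h import *
go(594.7,-127.4,46,46.5)
E
```

```text
clock 12.75 tcp [ 594.9 -127.2   46.5] jaw yaw 46.7 xtool [-0.015  0.006 -1.   ] w 10.2 F [-0.   0.4 -1.1]
shift tool [ 0.5  0.  -0.3] |d| 0.6
yaw by -0.2 => roll 0.2 alt -179.8
```

Emit:
{"api": "apply_moves", "payload": {"targets": [[[0,0,0],-3,4],[[0,0,0],-3,4],[[0,0,0],-3,4],[[0,0,0],-3,4],[[0,0,0],-3,4],[[0,0,0],0,4]]}}

```text
clock: 13.5
eef_pos: [595.0, -126.9, 46.5]
tool_rot: [1.672, 1.555, 2.756]
force: [-1.4, 0.9, -0.6]
width: 9.9
```

```bash
python3 - <<'E'
from h import *
go(594.7,-127.4,46.3,88.4);print(status.read_state()['torque'])
E
```

```text
clock 13.50 tcp [ 595.  -126.9   46.5] jaw yaw 62.1 xtool [-0.015  0.006 -1.   ] w 9.9 F [-1.4  0.9 -0.6]
shift tool [ 0.2  0.  -0.5] |d| 0.6
yaw by 26.3 => roll -26.3 alt 153.7
[-0.02939484 -0.12559093 -0.03818274]
```

Emit:
{"api": "apply_moves", "payload": {"targets": [[[0,0,-0.4],-3,4],[[0,0,0],-3,4],[[0,0,0],-3,4],[[0,0,0],-3,4],[[0,0,0],-3,4],[[0,0,0],-3,4],[[0,0,0],0,4]]}}

```text
clock: 14.38
eef_pos: [594.9, -127.0, 46.6]
tool_rot: [1.354, 1.555, 2.754]
force: [0.6, 0.3, -0.4]
width: 10.5
```

```bash
python3 - <<'E'
from h import *
go(594.7,-127.4,46.3,88.4);print(status.read_state()['torque'])
c,d,p=shot("w11");P=fcloud(c,d)
cv2.imwrite("pics/w11c.png",cv2.resize(p[80:334,130:400],None,fx=2.2,fy=2.2,interpolation=cv2.INTER_CUBIC))
m=(P[...,2]>20)&(P[...,2]<34)&(P[...,0]<555)&(abs(P[...,1]+127)<40)
print("bow min x",P[m][:,0].min())
E
```

```text
clock 14.38 tcp [ 594.9 -127.    46.6] jaw yaw 80.2 xtool [-0.015  0.006 -1.   ] w 10.5 F [ 0.6  0.3 -0.4]
shift tool [ 0.3  0.1 -0.5] |d| 0.6
yaw by 8.2 => roll -8.2 alt 171.8
[ 0.00081478 -0.03623832  0.02031821]
bow min x 507.3341262475755
```

View pics/w11c.png

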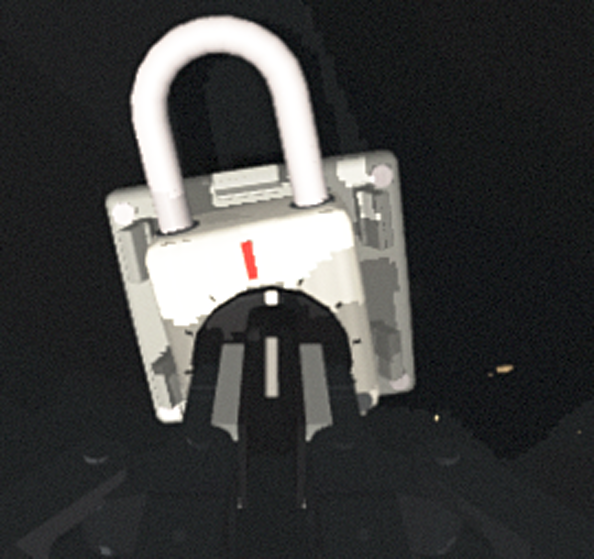

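Emit:
{"api": "apply_moves", "payload": {"targets": [[[0,0,-0.4],-2.5,4],[[0,0,0],-2.5,4],[[0,0,0],-2.5,4],[[0,0,0],0,4],[[0,0,0],0,4]]}}

```text
clock: 15.05
eef_pos: [594.9, -127.0, 46.7]
tool_rot: [1.194, 1.555, 2.732]
force: [-0.6, 1.5, -0.4]
width: 10.4
```

```bash
python3 - <<'E'
from h import *
go(594.7,-127.4,46.3,88.4);print(status.read_state()['torque'])
c,d,p=shot("w12");P=fcloud(c,d)
cv2.imwrite("pics/w12c.png",cv2.resize(p[80:334,130:400],None,fx=2.2,fy=2.2,interpolation=cv2.INTER_CUBIC))
m=(P[...,2]>20)&(P[...,2]<34)&(P[...,0]<555)&(abs(P[...,1]+127)<40)
print("bow min x",P[m][:,0].min())
E
```

```text
clock 15.05 tcp [ 594.9 -127.    46.7] jaw yaw 88.1 xtool [-0.014  0.006 -1.   ] w 10.4 F [-0.6  1.5 -0.4]
shift tool [ 0.4  0.2 -0.4] |d| 0.6
yaw by 0.3 => roll -0.3 alt 179.7
[ 0.04890791 -0.03985812 -0.03335027]
bow min x 501.2973794194677
```

View pics/w12c.png

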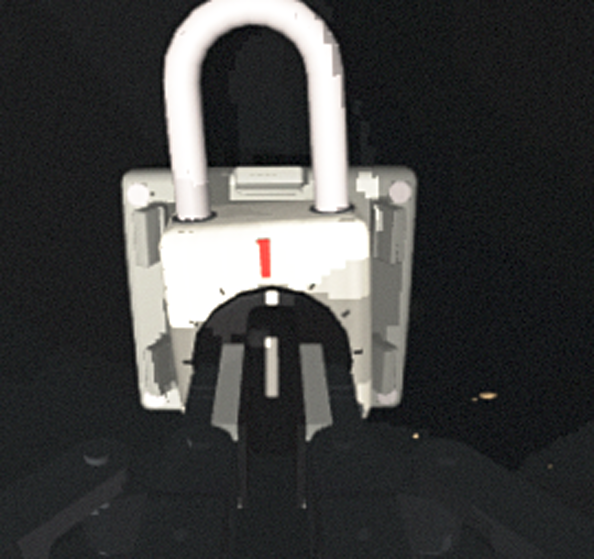

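Emit:
{"api": "apply_moves", "payload": {"targets": [[[0,0,0],0,20],[[0,0,0],0,35],[[0,0,0],0,35],[[-25,0,0],0,35],[[-25,0,0],0,50],[[0,0,0],0,60],[[0,0,0],0,60]]}}

```text
clock: 15.98
eef_pos: [594.9, -128.1, 97.0]
tool_rot: [1.306, 1.554, 2.843]
force: [0.3, -0.5, -0.5]
width: 60.2
```

```bash
python3 - <<'E'
from h import *
go(534,-126,95,88.4)
c,d,p=shot("w13");P=fcloud(c,d)
rects(P,[("nest",(520,-190),(650,-60),6,14),("body",(558,-190),(650,-60),34,41),("dial",(520,-190),(650,-60),54,64)])
for lo,hi in((508,518),(520,530),(530,540),(540,550),(548,556)):
    m=(P[...,2]>20)&(P[...,2]<34)&(P[...,0]>lo)&(P[...,0]<hi)&(abs(P[...,1]+127)<40)
    print(lo,hi,P[m][:,1].min(),P[m][:,1].max(),P[m][:,2].max())
m=(P[...,2]>20)&(P[...,2]<34)&(P[...,0]<555)&(abs(P[...,1]+127)<40)
print("bow min x",P[m][:,0].min())
cv2.imwrite("pics/w13c.png",cv2.resize(p[50:304,130:400],None,fx=2.2,fy=2.2,interpolation=cv2.INTER_CUBIC))
E
```

```text
clock 15.97 tcp [ 594.9 -128.1   97. ] jaw yaw 88.1 xtool [-0.016  0.005 -1.   ] w 60.2 F [ 0.3 -0.5 -0.5]
shift tool [ 3.  60.9  0.1] |d| 61.0
yaw by 0.3 => roll -0.3 alt 179.7
nest 2259 [ 590.  -128.1] [86.6 78.2] 88.8 z 9.4
body 2871 [ 588.3 -128.1] [59.6 52.7] 1.6 z 37.3
dial 864 [ 594.5 -127.4] [11.8 35.5] 88.2 z 58.2
508 518 -151.21656988097757 -108.70476080217021 31.513610763076507
520 530 -151.73424670354171 -107.92491408543442 31.73951478866904
530 540 -152.5917215694412 -107.34809794792332 31.659007387860587
540 550 -152.00879528264556 -107.15100518429732 31.406669335101107
548 556 -151.57101606558882 -107.05623807191162 31.24098777964958
bow min x 501.48236380667186
```

View pics/w13c.png

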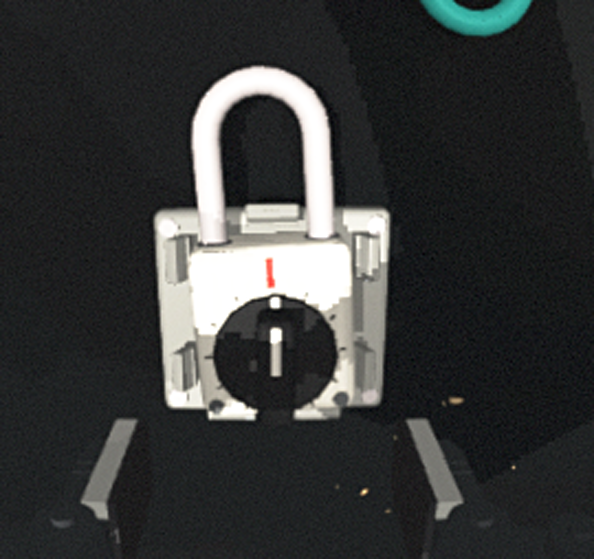

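Emit:
{"api": "apply_moves", "payload": {"targets": [[[0,30,0],-2,70],[[0,29,0],0,70],[[25,0,0],0,70],[[25,0,0],0,70],[[0,0,0],0,70]]}}

```text
clock: 16.65
eef_pos: [531.0, -126.5, 43.2]
tool_rot: [1.267, 1.549, 2.841]
force: [0.7, 0.4, 0.5]
width: 69.8
```

```bash
python3 - <<'E'
from h import *
go(535.5,-129.9,5,90.8)
E
```

```text
clock 16.65 tcp [ 531.  -126.5   43.2] jaw yaw 90.2 xtool [-0.021  0.007 -1.   ] w 69.8 F [0.7 0.4 0.5]
shift tool [38.1 -5.3 -3.7] |d| 38.6
yaw by 0.6 => roll -0.6 alt 179.4
```

Emit:
{"api": "apply_moves", "payload": {"targets": [[[18,-5.3,-3.7],-0.6,70],[[0,0,0],0,70]]}}

```text
clock: 16.9
eef_pos: [537.0, -130.4, 24.4]
tool_rot: [1.243, 1.549, 2.827]
force: [-0.9, 0.5, 0.2]
width: 69.9
```

```bash
python3 - <<'E'
from h import *
go(535.5,-129.9,5,90.8)
c,d,p=shot("w14")
c,d,p=shot("s14","scene")
cv2.imwrite("pics/s14c.png",cv2.resize(p[90:210,230:370],None,fx=5,fy=5,interpolation=cv2.INTER_CUBIC))
E
```

```text
clock 16.90 tcp [ 537.  -130.4   24.4] jaw yaw 90.8 xtool [-0.02   0.007 -1.   ] w 69.9 F [-0.9  0.5  0.2]
shift tool [19.4  1.1  0.4] |d| 19.5
yaw by 0.0 => roll -0.0 alt 180.0
```

View pics/w14.png

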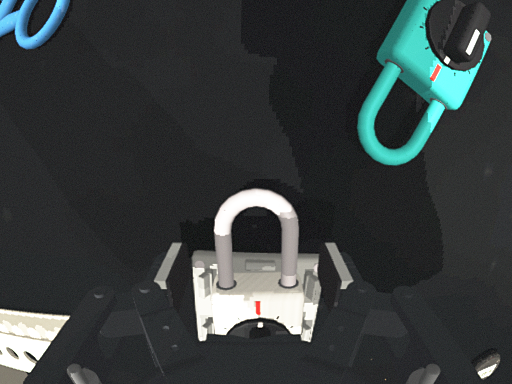

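View pics/s14c.png

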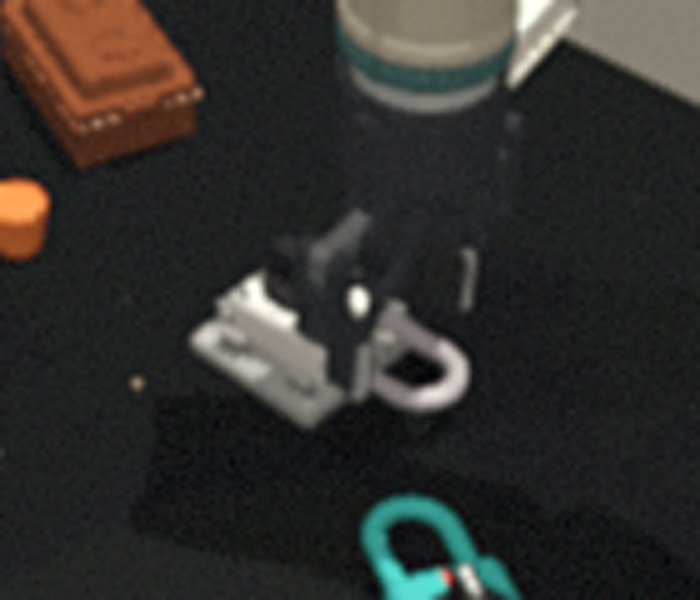

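Emit:
{"api": "apply_moves", "payload": {"targets": [[[11,1.2,0.4],0,70],[[7,0,0],0,70],[[0,0,0],0,60],[[0,0,0],0,52]]}}

```text
clock: 17.5
eef_pos: [536.8, -129.1, 7.4]
tool_rot: [1.173, 1.553, 2.758]
force: [0.2, -0.4, 0.1]
width: 52.1
```

```bash
python3 - <<'E'
from h import *
go(535.5,-129.9,5,90.8)
E
```

```text
clock 17.50 tcp [ 536.8 -129.1    7.4] jaw yaw 90.8 xtool [-0.017  0.007 -1.   ] w 52.1 F [ 0.2 -0.4  0.1]
shift tool [ 2.4  1.2 -0.8] |d| 2.9
yaw by -0.0 => roll 0.0 alt -180.0
```

Emit:
{"api": "apply_moves", "payload": {"targets": [[[1.5,1.5,-0.6],0,50],[[0,0,0],0,44],[[0,0,0],0,35],[[0,0,0],0,35],[[0,0,0],0,35]]}}

```text
clock: 18.12
eef_pos: [535.0, -129.3, 6.5]
tool_rot: [1.157, 1.553, 2.743]
force: [-0.9, 0.7, 0.9]
width: 43.0
```

```bash
python3 - <<'E'
from h import *
go(519.5,-129.9,7,90.8)
c,d,p=shot("w15")
E
```

```text
clock 18.12 tcp [ 535.  -129.3    6.5] jaw yaw 90.9 xtool [-0.016  0.007 -1.   ] w 43.0 F [-0.9  0.7  0.9]
shift tool [-0.3 15.5 -0.4] |d| 15.5
yaw by -0.1 => roll 0.1 alt -179.9
```

View pics/w15.png

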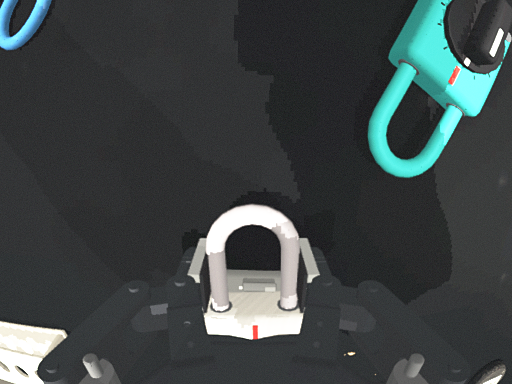

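Emit:
{"api": "apply_moves", "payload": {"targets": [[[0,2.5,0],0,35],[[0,2.5,0],0,35],[[0,2.5,0],0,35],[[0,2.5,0],0,35]]}}

```text
clock: 18.68
eef_pos: [525.7, -129.5, 6.5]
tool_rot: [1.077, 1.555, 2.663]
force: [1.8, 0.9, -0.5]
width: 42.9
```

Emit:
{"api": "apply_moves", "payload": {"targets": [[[0,2.5,0],0,35],[[0,2.5,0],0,35]]}}

```text
clock: 18.92
eef_pos: [520.9, -129.7, 6.6]
tool_rot: [1.043, 1.556, 2.629]
force: [1.3, 0.8, -2.7]
width: 42.9
```

```bash
python3 - <<'E'
from h import *
go(518,-129.5,7,90.8)
E
```

```text
clock 18.93 tcp [ 520.9 -129.7    6.6] jaw yaw 90.8 xtool [-0.013  0.007 -1.   ] w 42.9 F [ 1.3  0.8 -2.7]
shift tool [-0.4  2.9  0.2] |d| 2.9
yaw by -0.0 => roll 0.0 alt -180.0
```

Emit:
{"api": "apply_moves", "payload": {"targets": [[[0,2,0],0,35],[[0,1.5,0],0,35]]}}

```text
clock: 19.18
eef_pos: [518.2, -129.8, 6.7]
tool_rot: [0.951, 1.557, 2.536]
force: [4.6, 0.2, -4.0]
width: 42.9
```

Emit:
{"api": "apply_moves", "payload": {"targets": [[[0,1.5,0],0,35],[[0,1.5,0],0,35]]}}

```text
clock: 19.42
eef_pos: [518.3, -129.8, 7.1]
tool_rot: [0.528, 1.561, 2.114]
force: [6.0, -0.8, -5.3]
width: 43.0
```

```bash
python3 - <<'E'
from h import *
go(518,-129.5,7,90.8)
c,d,p=shot("w16");P=fcloud(c,d)
m=(P[...,2]>20)&(P[...,2]<34)&(P[...,0]<555)&(abs(P[...,1]+127)<40)
print("bow min x",P[m][:,0].min())
m=(P[...,2]>34.5)&(P[...,2]<41)&(P[...,0]>540)&(P[...,0]<600)&(abs(P[...,1]+127)<18)&(p.min(-1)>100)
print("body front x",P[m][:,0].min())
cv2.imwrite("pics/w16c.png",cv2.resize(p[130:384,130:400],None,fx=2.2,fy=2.2,interpolation=cv2.INTER_CUBIC))
E
```

```text
clock 19.43 tcp [ 518.3 -129.8    7.1] jaw yaw 90.8 xtool [-0.005  0.009 -1.   ] w 43.0 F [ 6.  -0.8 -5.3]
shift tool [0.1 0.3 0.3] |d| 0.4
yaw by -0.0 => roll 0.0 alt -180.0
bow min x 484.1988391054566
body front x 555.5719832353421
```

View pics/w16c.png

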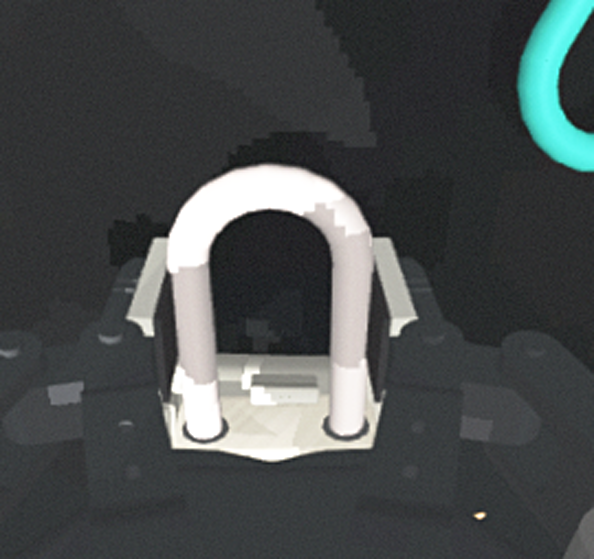

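Emit:
{"api": "apply_moves", "payload": {"targets": [[[0,4,0],0,35],[[0,5,0],0,35]]}}

```text
clock: 19.73
eef_pos: [518.4, -129.7, 7.9]
tool_rot: [-0.797, 1.554, 0.787]
force: [14.4, -1.4, -12.6]
width: 42.8
```

```bash
python3 - <<'E'
from h import *
go(518,-129.5,7,90.8)
c,d,p=shot("w17");P=fcloud(c,d)
m=(P[...,2]>20)&(P[...,2]<34)&(P[...,0]<555)&(abs(P[...,1]+127)<40)
print("bow min x",P[m][:,0].min())
m=(P[...,2]>28)&(P[...,2]<42)&(P[...,0]>540)&(P[...,0]<600)&(abs(P[...,1]+127)<12)&(p.min(-1)>100)
for z in range(28,40,2):
    k=m&(P[...,2]>z)&(P[...,2]<z+2)
    if k.any(): print(z,k.sum(),P[k][:,0].min(),np.median(P[k][:,0]))
E
```

```text
clock 19.73 tcp [ 518.4 -129.7    7.9] jaw yaw 90.8 xtool [ 0.012  0.012 -1.   ] w 42.8 F [ 14.4  -1.4 -12.6]
shift tool [0.9 0.4 0.1] |d| 1.0
yaw by 0.0 => roll -0.0 alt 180.0
bow min x 483.9660663851726
28 141 540.5382317921658 556.3959583865372
30 124 540.0551178272809 556.7452544090543
32 115 554.753932000943 556.846526041346
34 137 554.9300996507164 557.110709522911
36 26 556.4459921509401 557.686718040267
```

Emit:
{"api": "apply_moves", "payload": {"targets": [[[0,0,0],0,35],[[0,-1,0],0,35],[[0,0,0],0,35]]}}

```text
clock: 20.15
eef_pos: [518.5, -129.8, 7.7]
tool_rot: [-0.736, 1.556, 0.848]
force: [3.3, -0.5, -2.6]
width: 42.2
```

Emit:
{"api": "apply_moves", "payload": {"targets": [[[-4,0,0],0,35],[[-4,0,0],0,35],[[-4,0,0],0,35],[[0,0,0],0,35]]}}

```text
clock: 20.65
eef_pos: [515.8, -130.3, 20.3]
tool_rot: [-0.505, 1.559, 1.079]
force: [1.1, -0.1, -2.9]
width: 42.9
```

```bash
python3 - <<'E'
from h import *
go(518,-129.5,146,90.8)
c,d,p=shot("w18")
c,d,p=shot("s18","scene")
cv2.imwrite("pics/s18c.png",cv2.resize(p[90:210,230:370],None,fx=5,fy=5,interpolation=cv2.INTER_CUBIC))
E
```

```text
clock 20.65 tcp [ 515.8 -130.3   20.3] jaw yaw 90.8 xtool [ 0.005  0.01  -1.   ] w 42.9 F [ 1.1 -0.1 -2.9]
shift tool [-125.7   -2.9    2.1] |d| 125.8
yaw by 0.0 => roll -0.0 alt 180.0
```

View pics/w18.png

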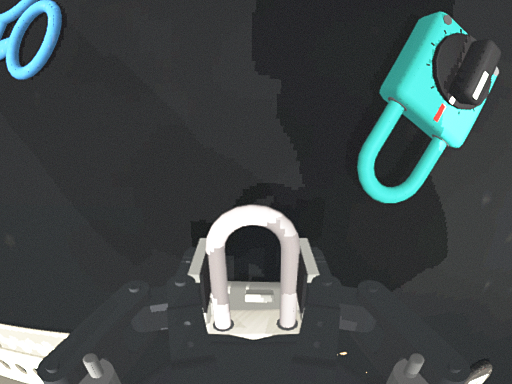

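View pics/s18c.png

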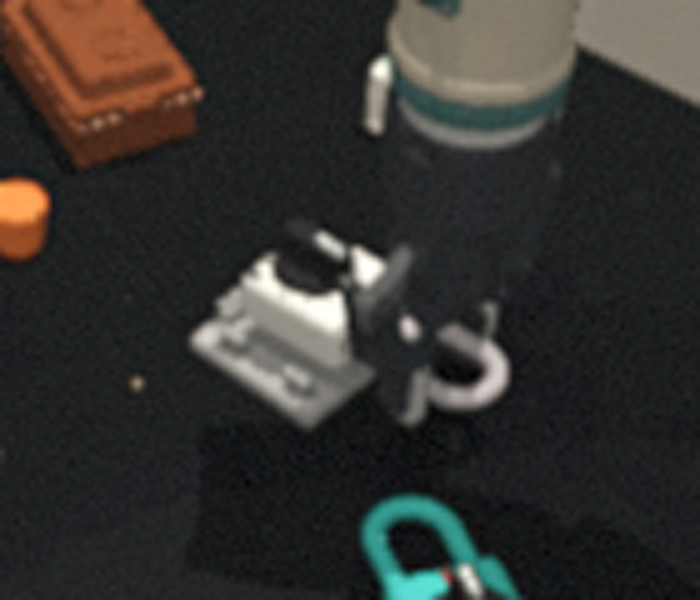

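Emit:
{"api": "apply_moves", "payload": {"targets": [[[-8,0,0],0,35],[[-13,0,0],0,35],[[-17,0,0],0,35],[[-20,0,0],0,35],[[-20,0,0],0,35],[[-17,0,0],0,35],[[-13,0,0],0,35],[[-9,0,0],0,35],[[-4,0,0],0,35],[[0,0,0],0,35]]}}

```text
clock: 22.0
eef_pos: [514.7, -131.6, 150.5]
tool_rot: [-0.602, 1.56, 0.982]
force: [0.3, -1.1, -2.7]
width: 43.2
```

Emit:
{"api": "apply_moves", "payload": {"targets": [[[0,0,0],0,35],[[0,0,0],0,35],[[0,0,0],0,35],[[0,0,0],0,35]]}}

```text
clock: 22.5
eef_pos: [513.8, -131.4, 149.0]
tool_rot: [-0.329, 1.56, 1.256]
force: [-0.0, 0.3, -2.0]
width: 42.9
```

```bash
python3 - <<'E'
from h import *
go(518,-129.5,146,90.8)
c,d,p=shot("w19");P=fcloud(c,d)
e=status.read_state()['eef_pos']
m=(P[...,2]>e[2])&(P[...,2]<e[2]+40)&(P[...,0]<e[0]+30)&(abs(P[...,1]+129)<25)
print("bow min x",P[m][:,0].min(), "top z",P[m][:,2].max())
c,d,p=shot("s19","scene");Q=cloud(c,d)
m=(Q[...,2]>110)&(Q[...,2]<225)&(Q[...,0]>535)&(Q[...,0]<640)&(Q[...,1]>-180)&(Q[...,1]<-80)&(d>0)&(p.min(-1)>120)
print("body pts scene",m.sum(),Q[m].min(0).round(),Q[m].max(0).round())
cv2.imwrite("pics/s19c.png",cv2.resize(p[30:210,200:400],None,fx=3.3,fy=3.3,interpolation=cv2.INTER_CUBIC))
print(np.abs(status.read_state()['qd']).max())
E
```

```text
clock 22.50 tcp [ 513.8 -131.4  149. ] jaw yaw 90.8 xtool [ 0.003  0.01  -1.   ] w 42.9 F [-0.   0.3 -2. ]
shift tool [ 3.  -4.3  1.8] |d| 5.5
yaw by -0.0 => roll 0.0 alt -180.0
bow min x 479.515706850459 top z 188.95581512303582
body pts scene 314 [ 535. -155.  156.] [ 608. -101.  205.]
0.0020665725237792583
```

View pics/w19.png

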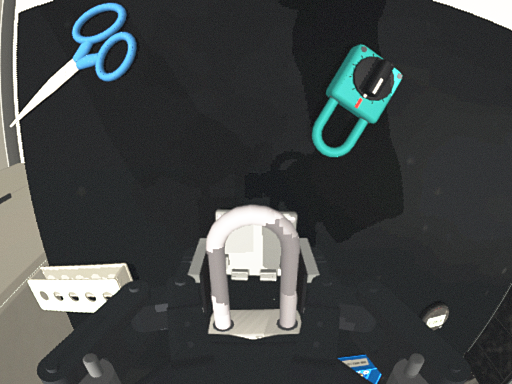

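View pics/s19c.png

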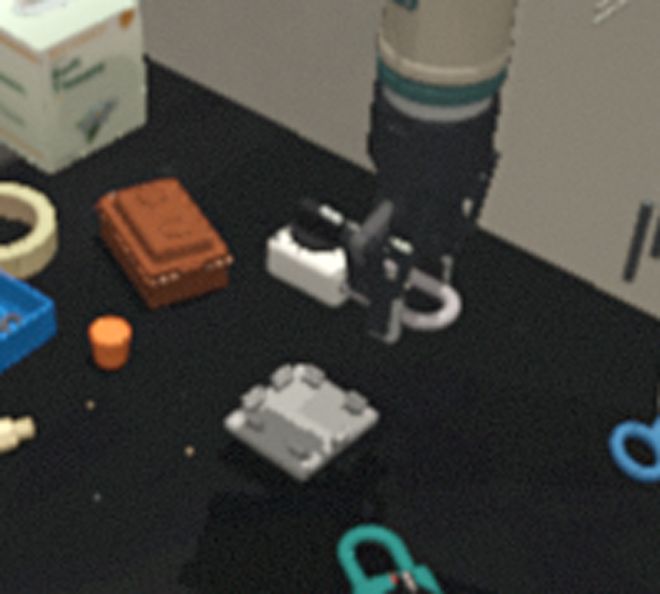

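```bash
python3 - <<'E'
from h import *
print(ctrl.finish_job()); s=status.read_state();print(s['clock'],s['eef_pos'],s['width'])
E
```

```text
the job is handed in; nothing more can be done
None
the job is handed in; nothing more can be done
```

The job is done and handed in at about 22.6 s of the 67 s allowed. The lock was seated in the nest, unlocked with the dial, and its shackle pulled out. It is now held up by the shackle.

- **Seating:** the lock went into the nest with its shackle over the front. Its top read z = 37.3 mm, against 38 mm expected.
- **Dial:** I turned it about 41° anticlockwise. The bow of the shackle then moved out about 6 mm. The white line is about 3° (0.06 rad) short of the red mark, inside the 0.1 rad catch, and I did not turn it further.
- **Shackle:** I pulled it to a hard stop, where the arm stopped moving while the force rose to about 14 N. From the bow and the body front the slide measured about 22 mm, though the two readings there differ by about 1 mm.
- **Final hold:** the lock hangs level, with its underside about 152 mm and the shackle about 168 mm above the worktop. The jaws read 42.9 mm on the shackle, the wrist force was −2 N and the arm was still.

In the last pictures the stopper, and what shows of the stopwatch and brass fitting, look undisturbed. I did not measure their positions again. The spanner was not in those last crops, but the arm never went near it.

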